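# Line up the condiment pots on the service mat

## Robot

A 6-joint arm with a two-finger parallel gripper is mounted at the origin on the work surface. World frame = base frame: x ahead of the robot, y to its left, z up, the work surface at z = 0. Lengths are in m, angles in rad, forces in N, time in s.
With the tool pointing down it reaches from about 0.4 to 0.825 m from the base axis. Payload 7 kg.
Tool frame: the origin (TCP) lies between the finger pads; the fingertips stand 14 mm ahead of it and the grasp point (between the pads) lies 5 mm behind it; x points along the fingers, z is the direction in which the jaws open and shut, and the axes are right-handed (so a half turn about x gives the same grasp; the last joint's range is limited). The gripper opens to 88 mm and grips with 3 to 60 N. Pads are 19 mm wide; open, the fingers measure 130 mm over their backs; the gripper's body (78 mm by 193 mm) begins 47 mm behind the grasp point.
Start: joints at [1.595, 0.359, 0.012, 0, -1.224, -0.288], TCP at [0.176, 0.652, 0.206] pointing down, gripper open.
Joint ranges: [-3.07, 3.07], [-1.43, 2.12], [-1.02, 1.25], [-3.03, 1.67], [-3.05, -0], [-3.03, 3.03]. Speed limits (rad/s): [2.39, 2.39, 3.01, 3.14, 3.14, 3.14].

## Interface

Orientations are given as a unit quaternion [w, x, y, z].
In Python, from cell import monitor, optics, ticket gives the robot as it stands.
- The arm moves only by the tool carry_out, never from a script. Its argument "series" is one flat list of numbers, 7 for each row, row after row: the turn, a rotation vector about the tool's x, y, z in degrees, then the shift along the tool's x, y, z in m, then the opening in per cent of the stroke, from 0 (shut) to 100 (fully open). In form: [wx, wy, wz, tx, ty, tz, fingers, wx, wy, wz, tx, ty, tz, fingers, ...]. A call has 1 to 10 rows; each row shifts and turns the commanded pose from where the row before left it, along the tool's axes as they then stand; what a row does not reach is not made up. A row lasts 1/10 s, in which the tool goes at most 50 mm and 8.59 degrees, less where a joint would pass 70% of its speed; a pose out of reach is approached as far as the arm can. A call with a gripper value outside its range is refused whole. The fingers move at their own pace and stop on an object; "grip_force" is the grip in N (left out, the last holds). Time passes only in rows, so rows that do not move let the fingers close. It gives the time, the measured TCP pose, the force and the opening at its end, in the units of the state.
- monitor.state(): the state, without advancing time (a new reading comes with each control period).
- optics.capture(name): name is "scene" or "top" or "wrist"; returns a dict with "pixels" (480x640x3 uint8, red, green, blue), "z_map" (480x640 float32, m along the optical axis (not along the pixel's ray), 0 where there is no reading), "fx", "fy", "cx", "cy" (pixels), "dist_coeffs" ([k1, k2, p1, p2, k3] as OpenCV has them; the pictures are not rectified), "origin" and "rotation" of the camera in the world; the wrist camera has in their place "T_tool_cam" (4x4, takes a point from camera to tool coordinates, whose origin is the TCP and whose axes are the tool frame's). Camera axes: x right, y down, z forward; pixel columns grow to the right and rows downward; lengths in m; the calibration is good to about 2 mm. A picture is of the moment at which its call begins: read the wrist's pose just before it.
- ticket.hand_in(): hands the job in, once; it reports no verdict.
The state is a dict: "t": time; "qpos": joint angles; "qd": joint speeds; "effort": joint torques, N m; "eef_pos": TCP position; "orientation": TCP orientation; "wrist_force": force on the tool from outside, world axes, zero at the start; "torque": the same for the moment, N m; "gripper_width": finger opening in m.
Only numpy, scipy, OpenCV 4.12 (cv2) and the standard library are available. Lean on these libraries where they do the work, as an engineer would, in place of code of your own. Each camera call takes 0.05 s, during which the arm holds its last target.

## Task

The three condiment pots with green lids have been left anyhow on the red service mat. Slide them along the mat, without lifting them off it or tipping them over, until each of the three white square outlines has one green-lidded pot in its middle, standing square to the outline, so that they make a straight, evenly spaced row.

Things in the scene. Friction and masses are not known exactly. Their poses are not given: they have to be found in the camera images.
- mat: red mat fixed to the table, x 300, y 380, 3 mm thick. Origin: centre of its underside; z up. Printed on top: three white square outlines (64 mm outside, 56 inside), sides along its x and y, centres at x = 0, y = -90, 0, +90 mm. Pots start 80-100 mm from that row on its -x or +x side, up to 30 deg askew, a yellow-lidded one (not wanted) among them; 70 mm tall shakers near corners x 115, y +-155 mm.
- pot_a: one of three like condiment pots: square, white, 50 x 50 mm, with a flat green lid, its top 50 mm above the underside, and a green knob 14 mm wide, 10 mm high on the lid's middle. Upright flat sides, rigid, about 0.25 kg. Origin: centre of its underside; z up, x and y square to its sides (a quarter turn looks the same). Any of them may go to any outline; the yellow-lidded pot may not.
- pot_b: one of three like condiment pots: square, white, 50 x 50 mm, with a flat green lid, its top 50 mm above the underside, and a green knob 14 mm wide, 10 mm high on the lid's middle. Upright flat sides, rigid, about 0.25 kg. Origin: centre of its underside; z up, x and y square to its sides (a quarter turn looks the same). Any of them may go to any outline; the yellow-lidded pot may not.
- pot_c: one of three like condiment pots: square, white, 50 x 50 mm, with a flat green lid, its top 50 mm above the underside, and a green knob 14 mm wide, 10 mm high on the lid's middle. Upright flat sides, rigid, about 0.25 kg. Origin: centre of its underside; z up, x and y square to its sides (a quarter turn looks the same). Any of them may go to any outline; the yellow-lidded pot may not.
There are look-alikes about, which are no part of the job. Leave any purple look-alike of the pot_b alone. Leave any pink look-alike of the pot_c alone.

How it is judged:
By the outcome, as a careful person would: the job done as asked, in the order asked, and still so for the second after the job is handed in, with the robot touching nothing.
It also fails if it takes over 53 s, if anything falls off the work surface, if the arm or the gripper's body presses on something with over 40 N, if the wrist force passes 120 N, or if a joint passes its speed limit or range.

## Working session

There is one attempt and no reset: what is moved stays moved. The work goes in short steps, Python scripts to look and compute and a tool call to move; the robot and the scene stay as the last step left them, time stands still between calls to the robot, and variables do not carry over. Pictures are saved under pics/ and viewed, and the job is handed in when it is done.

Besides the shell and the picture viewer there is one more tool, called by a JSON object that holds its "method" and its "body". carry_out: Moves the arm, as the interface text tells. Its arguments: {"type":"object","properties":{"series":{"type":"array"},"grip_force":{"type":"number"}},"required":["series"]}

```bash
ls; mkdir -p pics; python3 - <<'E'
from cell import monitor, optics
import cv2,numpy as np,pickle
s=monitor.state();print(s)
for n in("top","scene"):
    c=optics.capture(n);pickle.dump(c,open(n+".pkl","wb"))
    cv2.imwrite(f"pics/{n}0.png",c["pixels"][...,::-1])
    print({k:v for k,v in c.items() if k not in("pixels","z_map")})
E
```

```text
pics
{'t': 0.0, 'qpos': array([ 1.59510833e+00,  3.59381668e-01,  1.10621573e-02, -3.47109265e-04,
       -1.22413505e+00, -2.88077137e-01]), 'qd': array([-0.00121248,  0.00055187,  0.00105521,  0.00082351, -0.00129531,
       -0.00066519]), 'effort': array([ 3.65491906e-04, -5.82710230e+01,  2.93077809e+01,  6.99805051e+00,
        7.07758343e-03, -1.36320973e-04]), 'eef_pos': array([0.17589334, 0.65112477, 0.2053281 ]), 'orientation': array([-0.43028051, -0.56099524, -0.42946832,  0.56187186]), 'wrist_force': array([-0.05118111, -0.26155762,  0.56871657]), 'torque': array([-0.01413543, -0.02261204, -0.02511753]), 'gripper_width': 0.08744474902313734}
{'fx': 507.168564013331, 'fy': 507.168564013331, 'cx': 316.1802616510393, 'cy': 237.8443493042759, 'dist_coeffs': array([-0.01712627,  0.        ,  0.        ,  0.        ,  0.        ]), 'origin': array([0.37292776, 0.01458535, 0.73612082]), 'rotation': array([ 0.06247485, -0.69477443,  0.71455825, -0.05283833])}
{'fx': 562.3240472736154, 'fy': 562.3240472736154, 'cx': 324.4798110288474, 'cy': 240.36719153717237, 'dist_coeffs': array([-0.03811913,  0.        ,  0.        ,  0.        ,  0.        ]), 'origin': array([1.20596986, 0.0503056 , 0.51346752]), 'rotation': array([-0.32708001,  0.61094338,  0.63603817, -0.33944409])}
```

View pics/top0.png

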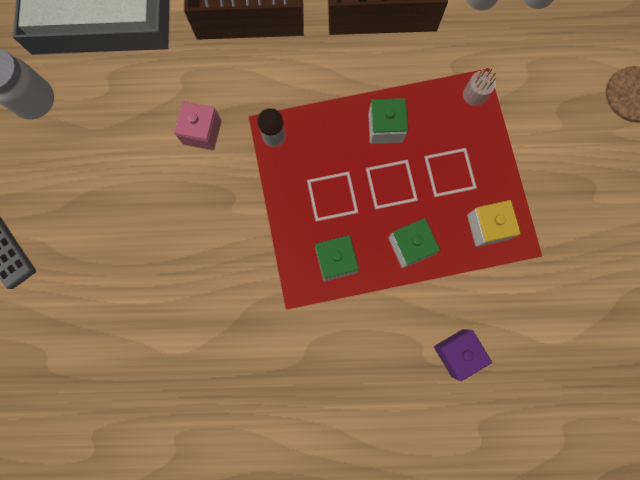

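View pics/scene0.png

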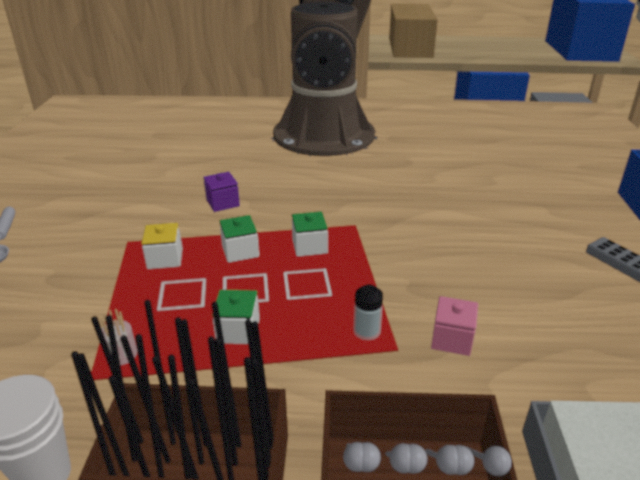

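Three green pots sit at (338,257), (415,241) and (390,115), yellow at (495,222), and the outlines at (332,196), (391,184) and (450,172). The purple and pink look-alikes are off the mat.

```bash
cat > h.py <<'E'
import cv2,numpy as np,pickle
from scipy.spatial.transform import Rotation as R
def q2R(q): q=np.asarray(q); return R.from_quat(q[[1,2,3,0]]).as_matrix()
def campose(c,s=None):
    if "T_tool_cam" in c:
        T=np.eye(4);T[:3,:3]=q2R(s["orientation"]);T[:3,3]=s["eef_pos"]
        T=T@np.array(c["T_tool_cam"]);return T[:3,3],T[:3,:3]
    r=np.array(c["rotation"]); return np.array(c["origin"]),(q2R(r) if r.size==4 else r)
def ray(c,px,z,s=None):
    px=np.asarray(px,float).reshape(-1,1,2)
    K=np.array([[c["fx"],0,c["cx"]],[0,c["fy"],c["cy"]],[0,0,1.]])
    u=cv2.undistortPoints(px,K,np.array(c["dist_coeffs"])).reshape(-1,2)
    o,M=campose(c,s)
    d=np.c_[u,np.ones(len(u))]@M.T
    return o+d*((z-o[2])/d[:,2])[:,None]
def hsv(c): return cv2.cvtColor(c["pixels"],cv2.COLOR_RGB2HSV)
def outlines(c,s=None,z=.003):
    """white square outlines: centroid & angle from inner/outer contour, on plane z"""
    H=hsv(c); red=((H[...,0]<8)|(H[...,0]>172))&(H[...,1]>150)&(H[...,2]>60)
    w=((H[...,1]<110)&(H[...,2]>110)).astype(np.uint8)
    cs,h=cv2.findContours(w,cv2.RETR_CCOMP,cv2.CHAIN_APPROX_NONE)
    out=[]
    for i,k in enumerate(cs):
        if h[0][i][3]>=0 and cv2.contourArea(k)>400:   # holes
            P=ray(c,k,z,s)[:,:2]
            r=cv2.minAreaRect((P*1000).astype(np.float32)); 
            if min(r[1])>48 and max(r[1])<66: out.append((np.array(r[0]),r[1],r[2]))
    return out
def lids(c,s=None,lo=45,hi=85,z=.053,minA=300):
    H=hsv(c); m=((H[...,0]>lo)&(H[...,0]<hi)&(H[...,1]>100)&(H[...,2]>30)).astype(np.uint8)
    m=cv2.morphologyEx(m,cv2.MORPH_OPEN,np.ones((3,3)))
    cs,_=cv2.findContours(m,cv2.RETR_EXTERNAL,cv2.CHAIN_APPROX_NONE)
    out=[]
    for k in cs:
        if cv2.contourArea(k)<minA: continue
        P=ray(c,k,z,s)[:,:2]; r=cv2.minAreaRect((P*1000).astype(np.float32))
        out.append((np.array(r[0]),r[1],r[2],k.reshape(-1,2).mean(0)))
    return out
E
python3 - <<'E'
from h import *
for n in("top","scene"):
    c=pickle.load(open(n+".pkl","rb"))
    print(n)
    for o in outlines(c): print(" out",np.round(o[0],1),np.round(o[1],1),round(o[2],1))
    for o in lids(c): print(" lid",np.round(o[0],1),np.round(o[1],1),round(o[2],1),o[3])
    for o in lids(c,lo=18,hi=32): 
        if max(o[1])<80: print(" yel",np.round(o[0],1),np.round(o[1],1),round(o[2],1),o[3])
s=pickle
from cell import monitor
st=monitor.state();print(q2R(st["orientation"]))
E
```

```text
top
 out [556.2  -2.1] [58. 58.] 9.9
 out [572.  -90.7] [58.2 58. ] 10.1
 out [ 587.9 -179.3] [58. 58.] 10.4
 lid [459.6  -4.3] [48.  47.7] 12.4 [336.46969697 256.39393939]
 lid [ 477.4 -113. ] [48.5 48.3] 21.1 [415.67741935 241.03225806]
 lid [659.5 -85.7] [48.1 48.1] 88.2 [388.88976378 115.18897638]
 yel [ 502.1 -226.8] [49.9 49.5] 10.9 [497.84732824 220.80152672]
scene
 out [ 588.3 -178.1] [56.7 56.2] 10.0
 out [556.6  -0.7] [56.9 56.5] 10.4
 lid [665.2 -84.2] [50.7 47.5] 0.8 [235.78448276 303.09482759]
 lid [ 482.9 -111.1] [52.2 47.6] 20.8 [237.40449438 226.13483146]
 lid [464.7  -2.7] [51.9 47.6] 12.2 [308.98888889 221.4       ]
 yel [ 505.7 -225.7] [59.1 52.5] 10.4 [159.5        232.57843137]
[[-2.61289489e-04  9.65377749e-01 -2.60855772e-01]
 [-1.53932857e-03 -2.60855860e-01 -9.65376533e-01]
 [-9.99998781e-01  1.49300000e-04  1.55419244e-03]]
```

{"method": "carry_out", "body": {"series": [0, 0, 0, 0, 0.033, 0.0293, 100, 0, 0, 0, 0, 0.033, 0.0293, 100, 0, 0, 0, 0, 0.033, 0.0293, 100, 0, 0, 0, 0, 0.033, 0.0293, 100, 0, 0, 0, 0, 0.033, 0.0293, 100, 0, 0, 0, 0, 0.033, 0.0293, 100, 0, 0, 0, 0, 0.033, 0.0293, 100, 0, 0, 0, 0, 0.033, 0.0293, 100, 0, 0, 0, 0, 0.033, 0.0293, 100, 0, 0, 0, 0, 0.033, 0.0293, 100], "grip_force": 8}}

```text
t: 1.1
eef_pos: [0.4187, 0.281, 0.2062]
orientation: [-0.43, -0.561, -0.43, 0.561]
wrist_force: [0.8, 0.6, -0.4]
gripper_width: 0.0873
```

{"method": "carry_out", "body": {"series": [0, 0, 0, 0, 0.033, 0.0293, 100, 0, 0, 0, 0, 0.033, 0.0293, 100, 0, 0, 0, 0, 0.033, 0.0293, 100, 0, 0, 0, 0, 0.033, 0.0293, 100, 0, 0, 0, 0, 0.033, 0.0293, 100, 0, 0, 0, 0, 0.033, 0.0293, 100, 0, 0, 0, 0, 0.033, 0.0293, 100, 0, 0, 0, 0, 0.033, 0.0293, 100, 0, 0, 0, 0, 0.033, 0.0293, 100, 0, 0, 0, 0, 0.033, 0.0293, 100]}}

```text
t: 2.1
eef_pos: [0.661, -0.0879, 0.2058]
orientation: [-0.43, -0.561, -0.43, 0.562]
wrist_force: [0.1, 0.9, 0.6]
gripper_width: 0.0878
```

{"method": "carry_out", "body": {"series": [8.5, 0, 0, 0, 0, 0, 100, 8.5, 0, 0, 0, 0, 0, 100, 8.5, 0, 0, 0, 0, 0, 100, 8.5, 0, 0, 0, 0, 0, 100, 8.5, 0, 0, 0, 0, 0, 100, 8.5, 0, 0, 0, 0, 0, 100, 8.5, 0, 0, 0, 0, 0, 100, 8.5, 0, 0, 0, 0, 0, 100, 8.5, 0, 0, 0, 0, 0, 100]}}

```text
t: 3.0
eef_pos: [0.6601, -0.0862, 0.2057]
orientation: [0.012, -0.707, 0.012, 0.707]
wrist_force: [-0.1, -0.4, -0.4]
gripper_width: 0.0878
```

```bash
cat >> h.py <<'E'
def delta(s,x,y,z,yaw):
    "tool-frame delta to target; yaw of tool z-axis in deg"
    M=q2R(s["orientation"]); d=M.T@(np.array([x,y,z])-s["eef_pos"])
    th=np.degrees(np.arctan2(M[1,2],M[0,2])); w=-(yaw-th); w=(w+180)%360-180
    tilt=np.degrees(np.arccos(min(1,-M[2,0])))
    print("pos",np.round(s["eef_pos"],4),"yaw %.2f tilt %.2f w %.4f"%(th,tilt,s["gripper_width"]),"t",round(s["t"],2)); print("delta x,y,z",np.round(d,4),"turn wx %.2f"%w)
E
python3 - <<'E'
from h import *
from cell import monitor,optics
s=monitor.state();c=optics.capture("wrist");cv2.imwrite("pics/w1.png",c["pixels"][...,::-1])
print(c["T_tool_cam"])
for o in outlines(c,s): print(" out",np.round(o[0],1),np.round(o[1],1),round(o[2],1))
for o in lids(c,s): print(" lid",np.round(o[0],1),np.round(o[1],1),round(o[2],1),o[3])
delta(s,.6595,-.0857,.028,-181.8)
E
```

```text
[[-4.24137882e-04 -2.82427403e-01  9.59288581e-01 -1.79240130e-01]
 [-2.75686547e-04 -9.59288598e-01 -2.82427530e-01  7.62407030e-02]
 [ 9.99999872e-01 -3.84251171e-04  3.29009198e-04 -3.10635250e-04]
 [ 0.00000000e+00  0.00000000e+00  0.00000000e+00  1.00000000e+00]]
 out [572.6 -88.9] [57.4 56.8] 9.2
 out [ 587.2 -178. ] [56.8 56.5] 9.2
 lid [464.7 -13.5] [48. 25.] 12.3 [534.79518072 290.57228916]
 lid [661.5 -86.2] [48.9 48.6] 89.1 [309.20627803 218.43946188]
 lid [ 479.1 -111.3] [49.5 47.2] 20.3 [534.47982063 179.96412556]
pos [ 0.6601 -0.0862  0.2057] yaw 178.03 tilt 0.05 w 0.0878 t 3.0
delta x,y,z [ 0.1777 -0.0005  0.0004] turn wx -0.17
```

View pics/w1.png

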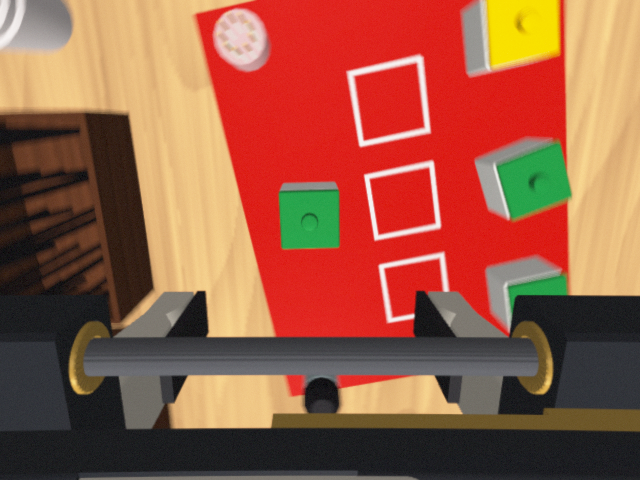

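```bash
python3 - <<'E'
from h import *
for n in("top","scene"):
    c=pickle.load(open(n+".pkl","rb"));Z=c["z_map"];o,M=campose(c)
    v,u=np.nonzero(Z>0);K=np.array([[c["fx"],0,c["cx"]],[0,c["fy"],c["cy"]],[0,0,1.]])
    q=cv2.undistortPoints(np.c_[u,v].astype(float).reshape(-1,1,2),K,np.array(c["dist_coeffs"])).reshape(-1,2)
    P=o+(np.c_[q,np.ones(len(q))]*Z[v,u][:,None])@M.T
    for y0 in np.arange(-.3,.12,.06):
        k=(P[:,1]>y0)&(P[:,1]<y0+.06)&(P[:,0]>.69)&(P[:,0]<.95)
        r=[]
        for x0 in np.arange(.69,.86,.02):
            kk=k&(P[:,0]>x0)&(P[:,0]<x0+.02); r.append(np.round(P[kk,2].max(),3) if kk.any() else None)
        print(n,round(y0,2),[None if a is None else float(a) for a in r])
E
```

```text
top -0.3 [0.045, 0.044, 0.006, 0.003, 0.003, 0.004, 0.003, 0.035, 0.031]
top -0.24 [0.068, 0.067, 0.006, 0.003, 0.003, 0.002, 0.003, 0.003, 0.03]
top -0.18 [0.006, 0.006, 0.006, 0.003, 0.003, 0.005, 0.077, None, None]
top -0.12 [0.006, 0.006, 0.003, 0.003, 0.003, 0.002, 0.077, 0.053, 0.028]
top -0.06 [0.006, 0.005, 0.003, 0.004, 0.004, 0.002, 0.077, 0.066, 0.03]
top 0.0 [0.005, 0.002, 0.004, 0.003, 0.002, 0.003, 0.077, 0.073, 0.041]
top 0.06 [0.005, 0.003, 0.002, 0.002, 0.003, 0.004, 0.077, None, 0.038]
scene -0.3 [0.044, 0.006, 0.005, 0.004, 0.003, 0.002, 0.002, 0.11, 0.11]
scene -0.24 [0.07, 0.069, 0.044, 0.005, 0.003, 0.002, 0.003, 0.11, 0.11]
scene -0.18 [0.006, 0.007, 0.005, 0.002, None, None, 0.193, 0.194, 0.194]
scene -0.12 [0.006, 0.007, 0.005, 0.003, None, None, 0.194, 0.193, 0.194]
scene -0.06 [0.006, 0.005, 0.003, 0.003, 0.003, 0.003, 0.192, 0.193, 0.194]
scene 0.0 [0.006, 0.004, 0.002, 0.004, 0.003, 0.003, 0.077, 0.078, 0.077]
scene 0.06 [0.005, 0.003, 0.003, 0.003, None, None, 0.078, 0.026, 0.041]
```

{"method": "carry_out", "body": {"series": [0, 0, 0, 0.04, 0, 0, 100, 0, 0, 0, 0.04, 0, 0, 100, 0, 0, 0, 0.04, 0, 0, 100, 0, 0, 0, 0.03, 0, 0, 100, 0, 0, 0, 0.02, 0, 0, 100, 0, 0, 0, 0.0075, 0, 0, 100]}}

```text
t: 3.65
eef_pos: [0.6585, -0.0863, 0.0258]
orientation: [0.009, -0.705, 0.009, 0.709]
wrist_force: [-0.2, -0.1, 0.3]
gripper_width: 0.088
```

{"method": "carry_out", "body": {"series": [0, 0, 0, 0, 0, 0, 52, 0, 0, 0, 0, 0, 0, 52, 0, 0, 0, 0, 0, 0, 52, 0, 0, 0, 0, 0, 0, 52, 0, 0, 0, 0, 0, 0, 52, 0, 0, 0, 0, 0, 0, 52, 0, 0, 0, 0, 0, 0, 52, 0, 0, 0, 0, 0, 0, 52], "grip_force": 8}}

```text
t: 4.45
eef_pos: [0.6608, -0.0862, 0.0295]
orientation: [-0.01, 0.707, -0.01, -0.707]
wrist_force: [-1.1, -0.1, 5.3]
gripper_width: 0.0495
```

```bash
python3 - <<'E'
from h import *
from cell import monitor,optics
s=monitor.state();print(s["wrist_force"])
delta(s,.5881,-.1783,.0285,10.13)
c=optics.capture("scene");cv2.imwrite("pics/s1.png",c["pixels"][...,::-1])
s=monitor.state();print(s["wrist_force"],s["eef_pos"])
E
```

```text
[-1.12825707 -0.0878057   5.2671192 ]
pos [ 0.6608 -0.0862  0.0295] yaw 178.41 tilt 0.06 w 0.0495 t 4.45
delta x,y,z [0.0009 0.0941 0.0701] turn wx 168.28
[-0.63754039  1.31534241  5.58391339] [ 0.66079379 -0.08616908  0.02948129]
```

View pics/s1.png

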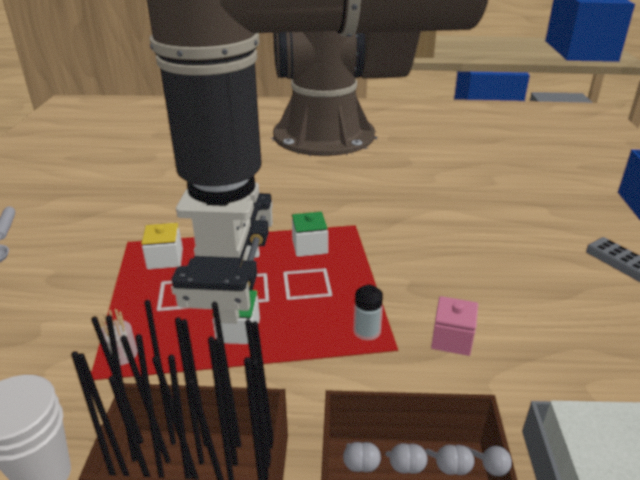

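{"method": "carry_out", "body": {"series": [0, 0, 0, 0, 0.009, 0.0067, 52, 0, 0, 0, 0, 0.0125, 0.0093, 52, 0, 0, 0, 0, 0.0125, 0.0093, 52, 0, 0, 0, 0, 0.0125, 0.0093, 52, 0, 0, 0, 0, 0.0125, 0.0093, 52, 0, 0, 0, 0, 0.0125, 0.0093, 52, 0, 0, 0, 0, 0.0125, 0.0093, 52, 0, 0, 0, 0, 0.01, 0.0076, 52, -6, 0, 0, 0, 0, 0, 52, -5.7, 0, 0, 0, 0, 0, 52], "grip_force": 10}}

```text
t: 5.5
eef_pos: [0.5858, -0.1798, 0.0286]
orientation: [-0.063, -0.704, -0.063, 0.705]
wrist_force: [-1.3, -0.8, 4.6]
gripper_width: 0.0495
```

{"method": "carry_out", "body": {"series": [0, 0, 0, 0, 0, 0, 52, 0, 0, 0, 0, 0, 0, 52]}}

```text
t: 5.7
eef_pos: [0.586, -0.1793, 0.0286]
orientation: [-0.061, -0.704, -0.061, 0.705]
wrist_force: [-2.0, -2.6, 6.2]
gripper_width: 0.0499
```

```bash
python3 - <<'E'
from h import *
from cell import monitor,optics
s=monitor.state();print(s["wrist_force"])
delta(s,.5881,-.1783,.0285,190.13)
c=optics.capture("wrist")
cv2.imwrite("pics/w2.png",c["pixels"][...,::-1])
for o in outlines(c,s): print(" out",np.round(o[0],1),np.round(o[1],1),round(o[2],1))
for o in lids(c,s): print(" lid",np.round(o[0],1),np.round(o[1],1),round(o[2],1),o[3])
E
```

```text
[-2.02382138 -2.5547328   6.15587387]
pos [ 0.586  -0.1793  0.0286] yaw -170.11 tilt 0.15 w 0.0499 t 5.7
delta x,y,z [ 0.0001 -0.0006 -0.0023] turn wx -0.24
 lid [ 587.5 -186.1] [50.2 34.3] 10.4 [310.95561358 298.15926893]
```

View pics/w2.png

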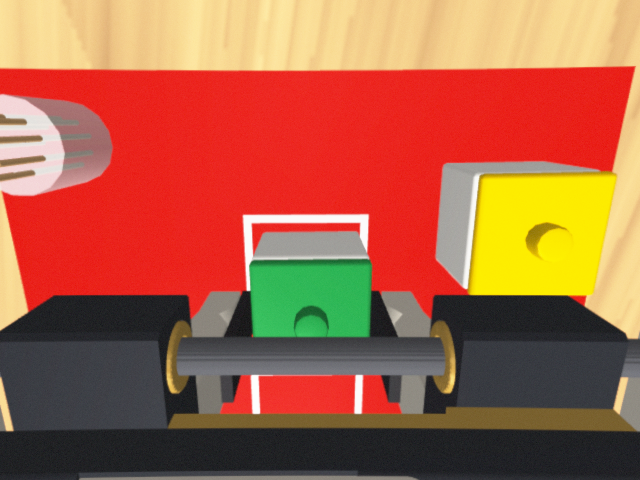

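```bash
python3 - <<'E'
import cv2
a=cv2.imread("pics/w2.png")[200:340,230:390]
cv2.imwrite("pics/w2z.png",cv2.resize(a,None,fx=5,fy=4,interpolation=cv2.INTER_CUBIC))
E
```

```text
(no output)
```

View pics/w2z.png

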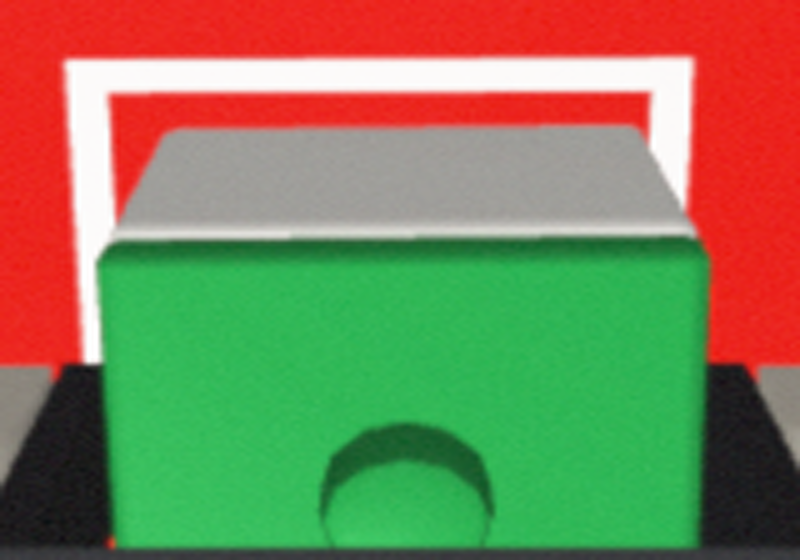

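```bash
cat >> h.py <<'E'
def wmeas(c,s,pts,z=.003):
    "image points on plane z -> tool-frame y,z in mm"
    P=ray(c,pts,z,s)-s["eef_pos"]; return np.round((P@q2R(s["orientation"]))[:,1:]*1000,1)
E
python3 - <<'E'
from h import *
from cell import monitor,optics
s=monitor.state();c=optics.capture("wrist")
f=lambda x,y:(230+x/5,200+y/4)
print(wmeas(c,s,[f(110,94),f(648,92),f(166,130),f(640,127),f(110,130),f(650,127),f(65,60),f(694,58)]))
E
```

```text
[[ 27.  -30.4]
 [ 27.2  25.1]
 [ 22.2 -24.8]
 [ 22.6  24.4]
 [ 22.2 -30.6]
 [ 22.6  25.5]
 [ 31.5 -34.9]
 [ 31.7  29.7]]
```

{"method": "carry_out", "body": {"series": [0, 0, 0, 0, 0.0015, -0.0024, 52, 0, 0, 0, 0, 0, 0, 52]}}

```text
t: 6.0
eef_pos: [0.587, -0.1798, 0.0284]
orientation: [-0.061, -0.703, -0.061, 0.706]
wrist_force: [-6.8, 0.8, 11.2]
gripper_width: 0.0499
```

```bash
python3 - <<'E'
from h import *
from cell import monitor,optics
s=monitor.state();c=optics.capture("wrist");print(s["wrist_force"])
delta(s,.5881,-.1783,.0285,190.13)
a=c["pixels"][200:340,230:390,::-1]
cv2.imwrite("pics/w3z.png",cv2.resize(a,None,fx=5,fy=4,interpolation=cv2.INTER_CUBIC))
E
```

```text
[-6.78251772  0.79198097 11.21143097]
pos [ 0.587  -0.1798  0.0284] yaw -170.14 tilt 0.32 w 0.0499 t 6.0
delta x,y,z [-0.0001 -0.0012 -0.0013] turn wx -0.27
```

View pics/w3z.png

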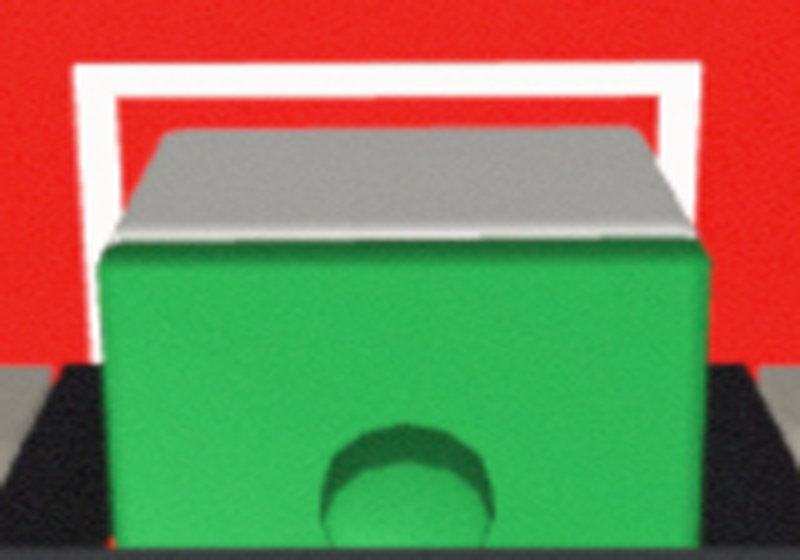

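{"method": "carry_out", "body": {"series": [0, 0, 0, -0.0008, 0, 0, 52, 0, 0, 0, -0.0004, 0.0004, -0.0005, 52, 0, 0, 0, 0, 0, 0, 52]}}

```text
t: 6.35
eef_pos: [0.5902, -0.1797, 0.0292]
orientation: [-0.062, -0.704, -0.062, 0.705]
wrist_force: [0.6, 0.1, -1.9]
gripper_width: 0.0501
```

```bash
cat > look.py <<'E'
import sys
from h import *
from cell import monitor,optics
s=monitor.state();c=optics.capture("wrist");print(s["wrist_force"])
delta(s,.5881,-.1783,.0285,190.13)
pickle.dump((c,s),open("w.pkl","wb"))
a=c["pixels"][200:340,230:390,::-1]
cv2.imwrite(sys.argv[1],cv2.resize(a,None,fx=5,fy=4,interpolation=cv2.INTER_CUBIC))
E
python3 look.py pics/w4z.png
```

```text
[ 0.62399685  0.11034564 -1.91521458]
pos [ 0.5902 -0.1797  0.0292] yaw -170.00 tilt 0.07 w 0.0501 t 6.35
delta x,y,z [ 0.0007 -0.0017  0.0018] turn wx -0.13
```

View pics/w4z.png

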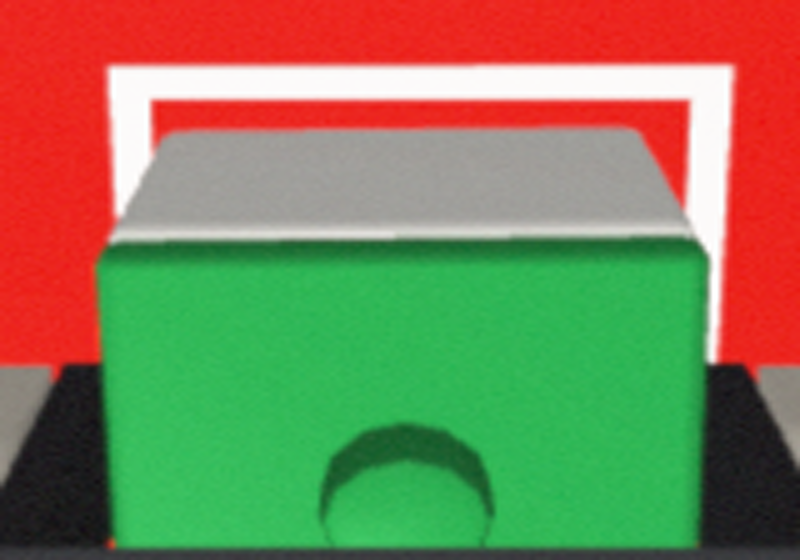

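{"method": "carry_out", "body": {"series": [0, 0, 0, 0.0003, 0.0007, 0.0019, 52, 0, 0, 0, 0, 0, 0, 52, 0, 0, 0, 0, 0, 0, 52]}}

```text
t: 6.7
eef_pos: [0.589, -0.1806, 0.0295]
orientation: [-0.062, -0.704, -0.062, 0.704]
wrist_force: [0.7, -0.5, -2.0]
gripper_width: 0.0502
```

```bash
python3 look.py pics/w5z.png
```

```text
[ 0.73711564 -0.49954915 -1.95397603]
pos [ 0.589  -0.1806  0.0295] yaw -169.93 tilt 0.01 w 0.0502 t 6.7
delta x,y,z [ 0.001  -0.0024  0.0005] turn wx -0.06
```

View pics/w5z.png

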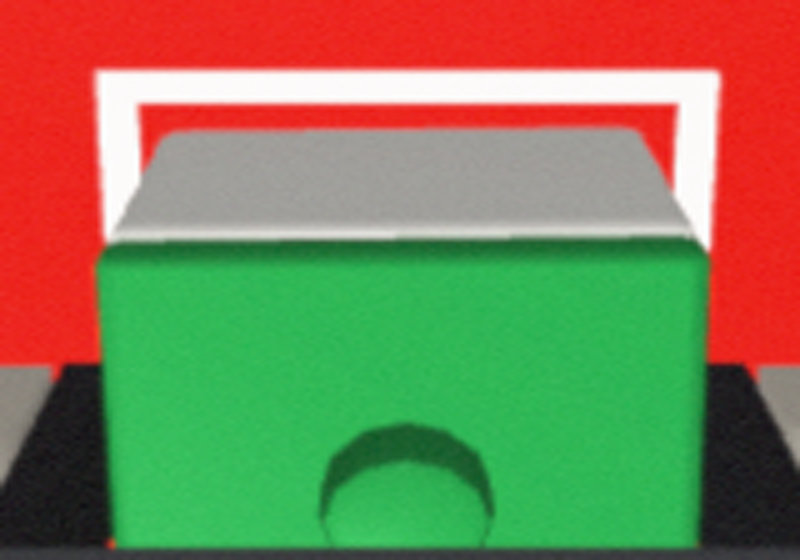

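{"method": "carry_out", "body": {"series": [0, 0, 0, 0.0006, 0, 0.0004, 52, 0, 0, 0, 0, 0, 0, 60, 0, 0, 0, 0, 0, 0, 85, 0, 0, 0, 0, 0, 0, 85, 0, 0, 0, 0, 0, 0, 85]}}

```text
t: 7.25
eef_pos: [0.5889, -0.1807, 0.0292]
orientation: [0.062, 0.704, 0.062, -0.704]
wrist_force: [0.2, -0.3, -0.8]
gripper_width: 0.0702
```

{"method": "carry_out", "body": {"series": [0, 0, 0, -0.02, 0, 0, 100, 0, 0, 0, -0.03, 0, 0, 100, 0, 0, 0, -0.03, 0, 0, 100]}}

```text
t: 7.55
eef_pos: [0.5883, -0.1807, 0.1097]
orientation: [-0.062, -0.704, -0.062, 0.705]
wrist_force: [1.5, 0.4, -0.6]
gripper_width: 0.0867
```

```bash
python3 - <<'E'
from h import *
from cell import monitor,optics
s=monitor.state();print(s["wrist_force"])
delta(s,.4785,-.112,.028,200.8)
for n in ("top","wrist"):
    c=optics.capture(n)
    cv2.imwrite("pics/%s6.png"%n,c["pixels"][...,::-1])
    for o in outlines(c,s): print(" out",np.round(o[0],1),np.round(o[1],1),round(o[2],1))
    for o in lids(c,s): print(" lid",np.round(o[0],1),np.round(o[1],1),round(o[2],1),o[3])
E
```

```text
[ 1.45745078  0.43197542 -0.5615666 ]
pos [ 0.5883 -0.1807  0.1097] yaw -169.91 tilt 0.07 w 0.0867 t 7.55
delta x,y,z [ 0.0818 -0.0868  0.096 ] turn wx -10.71
 lid [ 487.8 -101.2] [20.8 28.1] 21.1 [434.61061947 394.45132743]
 lid [ 586.  -180.7] [47.5 48.1] 10.5 [314.52027027 253.8277027 ]
```

View pics/wrist6.png

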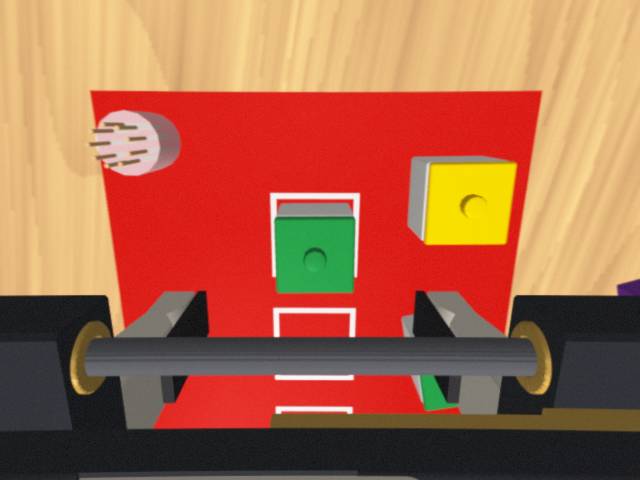

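{"method": "carry_out", "body": {"series": [0, 0, 0, 0, -0.0145, 0.016, 100, 0, 0, 0, 0, -0.0145, 0.016, 100, 0, 0, 0, 0, -0.0145, 0.016, 100, 0, 0, 0, 0, -0.0145, 0.016, 100, 0, 0, 0, 0, -0.0145, 0.016, 100, 0, 0, 0, 0, -0.0143, 0.016, 100, -5.3, 0, 0, 0, 0, 0, 100, -5.4, 0, 0, 0, 0, 0, 100, 0, 0, 0, 0, 0, 0, 100]}}

```text
t: 8.55
eef_pos: [0.4789, -0.1118, 0.1091]
orientation: [0.128, 0.696, 0.128, -0.695]
wrist_force: [0.8, -0.4, -0.4]
gripper_width: 0.0874
```

```bash
python3 - <<'E'
from h import *
from cell import monitor,optics
s=monitor.state();print(s["wrist_force"])
delta(s,.4785,-.1123,.029,200.8)
c=optics.capture("wrist")
cv2.imwrite("pics/w7.png",c["pixels"][...,::-1])
for o in lids(c,s): print(" lid",np.round(o[0],1),np.round(o[1],1),round(o[2],1),o[3])
E
```

```text
[ 0.78495881 -0.38193572 -0.39607178]
pos [ 0.4789 -0.1118  0.1091] yaw -159.12 tilt 0.02 w 0.0874 t 8.55
delta x,y,z [0.0801 0.0003 0.0006] turn wx 0.08
 lid [461.4  -6.8] [54.2 41.8] 20.8 [277.28278689 398.78688525]
 lid [ 478.8 -113.6] [49.1 48.9] 20.9 [312.05194805 251.25      ]
 lid [ 588.1 -179.1] [49.5 49.1] 10.5 [163.28116711  70.34748011]
```

View pics/w7.png

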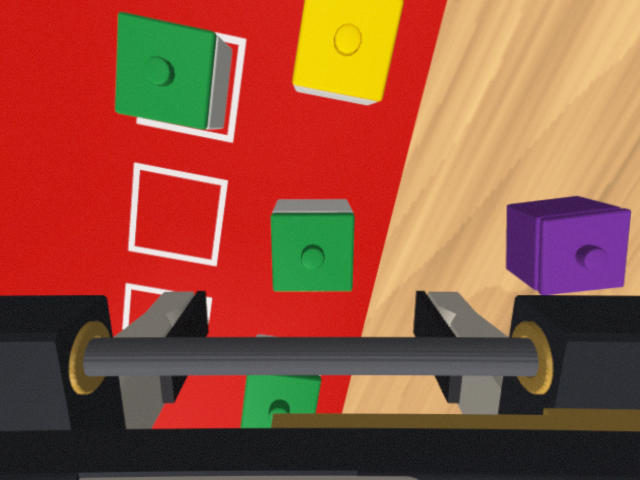

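{"method": "carry_out", "body": {"series": [0, 0, 0, 0.03, 0, 0.0006, 100, 0, 0, 0, 0.025, 0, 0, 100, 0, 0, 0, 0.017, 0, 0, 100, 0, 0, 0, 0.007, 0, 0, 100, 0, 0, 0, 0, 0, 0, 70, 0, 0, 0, 0, 0, 0, 52, 0, 0, 0, 0, 0, 0, 52, 0, 0, 0, 0, 0, 0, 52, 0, 0, 0, 0, 0, 0, 52], "grip_force": 10}}

```text
t: 9.5
eef_pos: [0.4788, -0.1121, 0.0306]
orientation: [0.128, 0.696, 0.128, -0.695]
wrist_force: [-0.0, -0.5, 0.7]
gripper_width: 0.0533
```

```bash
python3 - <<'E'
from h import *
from cell import monitor,optics
s=monitor.state();print(s["wrist_force"])
delta(s,.573,-.0915,.029,190.13)
E
```

```text
[-0.04253613 -0.49104724  0.73764144]
pos [ 0.4788 -0.1121  0.0306] yaw -159.22 tilt 0.07 w 0.0533 t 9.5
delta x,y,z [ 0.0018  0.0141 -0.0954] turn wx 10.65
```

{"method": "carry_out", "body": {"series": [0, 0, 0, 0.0006, 0, 0, 52, 0, 0, 0, 0, 0, 0, 52, 0, 0, 0, 0, 0, 0, 52]}}

```text
t: 9.8
eef_pos: [0.4787, -0.1122, 0.0303]
orientation: [0.128, 0.696, 0.128, -0.695]
wrist_force: [-2.1, 1.5, 8.7]
gripper_width: 0.0493
```

{"method": "carry_out", "body": {"series": [0, 0, 0, -0.0005, 0.0009, -0.006, 52, 0, 0, 0, 0, 0.0019, -0.0128, 52, 0, 0, 0, 0, 0.0019, -0.0128, 52, 0, 0, 0, 0, 0.0019, -0.0128, 52, 0, 0, 0, 0, 0.0019, -0.0128, 52, 0, 0, 0, 0, 0.0019, -0.0128, 52, 0, 0, 0, 0, 0.0019, -0.0128, 52, 0, 0, 0, 0, 0.0018, -0.0126, 52, 5.3, 0, 0, 0, 0, 0, 52, 5.3, 0, 0, 0, 0, 0, 52]}}

```text
t: 10.8
eef_pos: [0.573, -0.0919, 0.0303]
orientation: [0.062, 0.704, 0.061, -0.704]
wrist_force: [-0.8, -1.9, 3.7]
gripper_width: 0.0498
```

{"method": "carry_out", "body": {"series": [0, 0, 0, 0, 0, 0, 52, 0, 0, 0, 0, 0, 0, 52]}}

```text
t: 11.0
eef_pos: [0.5729, -0.0916, 0.0303]
orientation: [0.064, 0.704, 0.064, -0.704]
wrist_force: [-0.1, -0.7, 4.2]
gripper_width: 0.0496
```

```bash
python3 look.py pics/w8z.png
```

```text
[-0.05337625 -0.68434939  4.24324017]
pos [ 0.5729 -0.0916  0.0303] yaw -169.66 tilt 0.03 w 0.0496 t 11.0
delta x,y,z [0.0018 0.088  0.0006] turn wx 0.21
```

View pics/w8z.png

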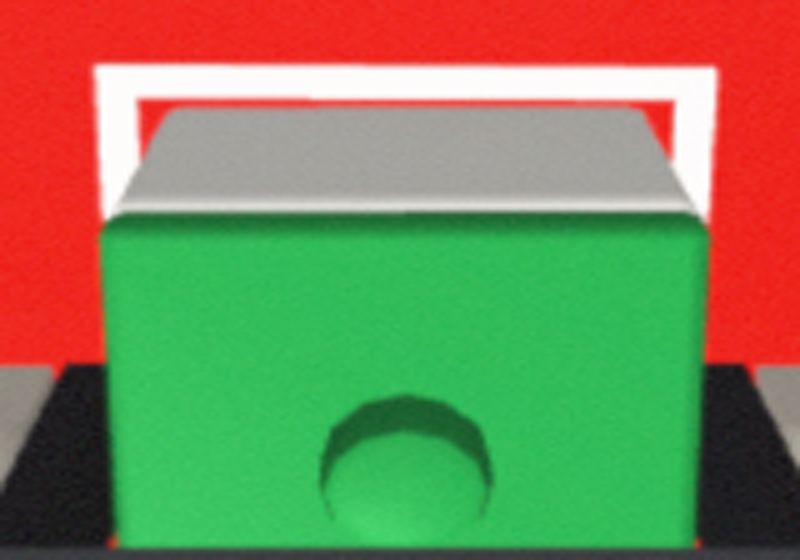

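{"method": "carry_out", "body": {"series": [0.3, 0, 0, -0.0005, -0.0021, 0.0, 52, 0, 0, 0, 0, 0, 0, 52, 0, 0, 0, 0, 0, 0, 52]}}

```text
t: 11.35
eef_pos: [0.5721, -0.0892, 0.0303]
orientation: [-0.061, -0.704, -0.061, 0.705]
wrist_force: [0.4, 0.2, 2.0]
gripper_width: 0.0494
```

```bash
python3 look.py pics/w9z.png
```

```text
[0.43138902 0.20869202 2.01707521]
pos [ 0.5721 -0.0892  0.0303] yaw -170.08 tilt 0.02 w 0.0494 t 11.35
delta x,y,z [ 0.0018  0.0905 -0.0004] turn wx -0.21
```

View pics/w9z.png

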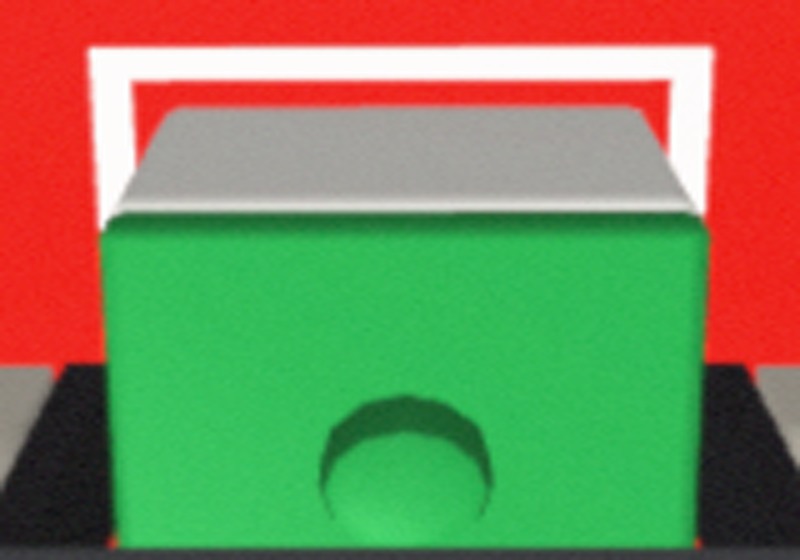

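{"method": "carry_out", "body": {"series": [0, 0, 0, 0, 0.0003, 0, 52, 0, 0, 0, 0, 0, 0, 60, 0, 0, 0, 0, 0, 0, 85, 0, 0, 0, 0, 0, 0, 85, 0, 0, 0, 0, 0, 0, 85, 0, 0, 0, -0.02, 0, 0, 100, 0, 0, 0, -0.03, 0, 0, 100, 0, 0, 0, -0.03, 0, 0, 100]}}

```text
t: 12.2
eef_pos: [0.5718, -0.0899, 0.111]
orientation: [-0.061, -0.704, -0.061, 0.705]
wrist_force: [0.9, -0.5, 0.4]
gripper_width: 0.0871
```

```bash
python3 - <<'E'
from h import *
from cell import monitor,optics
s=monitor.state();print(s["wrist_force"])
delta(s,.461,-.004,.11,192.3)
c=optics.capture("wrist")
cv2.imwrite("pics/w10.png",c["pixels"][...,::-1])
for o in lids(c,s): print(" lid",np.round(o[0],1),np.round(o[1],1),round(o[2],1),o[3])
E
```

```text
[ 0.87706164 -0.51971889  0.44426354]
pos [ 0.5718 -0.0899  0.111 ] yaw -170.11 tilt 0.08 w 0.0871 t 12.2
delta x,y,z [ 0.0011 -0.1036  0.0944] turn wx -2.41
 lid [470.2  -6.6] [31.2 29.8] 10.4 [432.40277778 398.20138889]
 lid [572.6 -89.8] [49.4 48.8] 9.9 [309.5130719  252.49346405]
 lid [ 588.7 -178.9] [49.4 49.5] 10.6 [308.11813187  93.69505495]
```

View pics/w10.png

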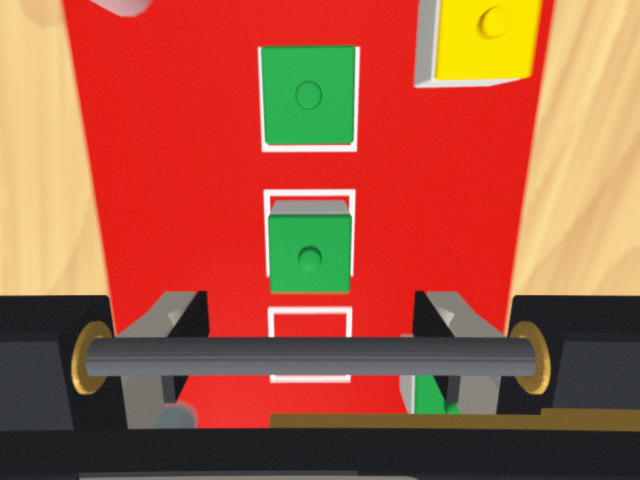

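Both placed pots sit in their outlines at (308,95) and (310,250). Now pot A.

{"method": "carry_out", "body": {"series": [0, 0, 0, 0, -0.0148, 0.0135, 100, 0, 0, 0, 0, -0.0148, 0.0135, 100, 0, 0, 0, 0, -0.0148, 0.0135, 100, 0, 0, 0, 0, -0.0148, 0.0135, 100, 0, 0, 0, 0, -0.0148, 0.0135, 100, 0, 0, 0, 0, -0.0148, 0.0135, 100, 0, 0, 0, 0, -0.0148, 0.0134, 100, -2.4, 0, 0, 0, 0, 0, 100, 0, 0, 0, 0, 0, 0, 100]}}

```text
t: 13.15
eef_pos: [0.4614, -0.0035, 0.1107]
orientation: [0.076, 0.703, 0.076, -0.703]
wrist_force: [1.0, -0.5, 0.0]
gripper_width: 0.0874
```

```bash
python3 - <<'E'
from h import *
from cell import monitor,optics
s=monitor.state();print(s["wrist_force"])
delta(s,.461,-.004,.03,192.3)
c=optics.capture("wrist")
cv2.imwrite("pics/w11.png",c["pixels"][...,::-1])
for o in lids(c,s): print(" lid",np.round(o[0],1),np.round(o[1],1),round(o[2],1),o[3])
E
```

```text
[ 1.01226247 -0.5383738   0.045427  ]
pos [ 0.4614 -0.0035  0.1107] yaw -167.62 tilt 0.05 w 0.0874 t 13.15
delta x,y,z [0.0807 0.0004 0.0005] turn wx 0.08
 lid [460.6  -4.5] [49.1 48.7] 12.4 [312.64918033 251.6295082 ]
 lid [572. -90.] [49.6 49.2] 10.1 [141.30366492  57.19633508]
```

View pics/w11.png

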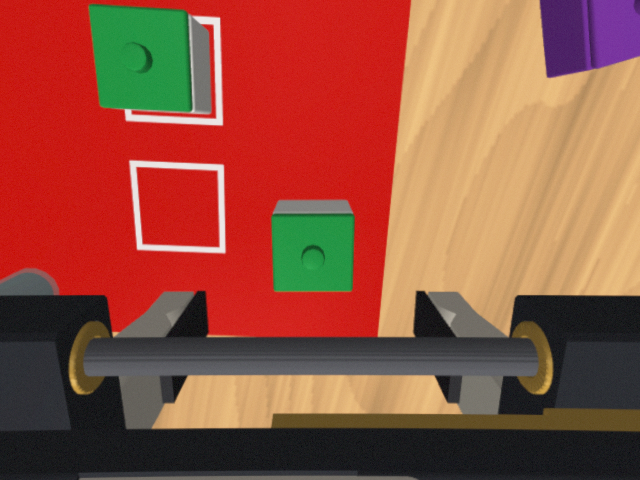

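{"method": "carry_out", "body": {"series": [0, 0, 0, 0.03, 0.0004, 0.0005, 100, 0, 0, 0, 0.025, 0, 0, 100, 0, 0, 0, 0.017, 0, 0, 100, 0, 0, 0, 0.008, 0, 0, 100, 0, 0, 0, 0, 0, 0, 70, 0, 0, 0, 0, 0, 0, 52, 0, 0, 0, 0, 0, 0, 52, 0, 0, 0, 0, 0, 0, 52, 0, 0, 0, 0, 0, 0, 52], "grip_force": 10}}

```text
t: 14.1
eef_pos: [0.4615, -0.0043, 0.0311]
orientation: [0.076, 0.703, 0.076, -0.703]
wrist_force: [0.2, 0.2, 0.5]
gripper_width: 0.053
```

{"method": "carry_out", "body": {"series": [0, 0, 0, 0, 0, 0, 52, 0, 0, 0, 0, 0, 0, 52]}}

```text
t: 14.3
eef_pos: [0.461, -0.0045, 0.0308]
orientation: [0.076, 0.703, 0.076, -0.703]
wrist_force: [-1.8, -0.0, 5.7]
gripper_width: 0.0498
```

```bash
python3 - <<'E'
from h import *
from cell import monitor,optics
s=monitor.state();print(s["wrist_force"])
delta(s,.556,-.001,.03,190.0)
E
```

```text
[-1.84104807 -0.00772882  5.72890565]
pos [ 0.461  -0.0045  0.0308] yaw -167.71 tilt 0.00 w 0.0498 t 14.3
delta x,y,z [ 0.0008  0.0168 -0.0936] turn wx 2.29
```

{"method": "carry_out", "body": {"series": [0, 0, 0, -0.0004, 0.001, -0.006, 52, 0, 0, 0, 0, 0.0023, -0.0126, 52, 0, 0, 0, 0, 0.0023, -0.0126, 52, 0, 0, 0, 0, 0.0023, -0.0126, 52, 0, 0, 0, 0, 0.0023, -0.0126, 52, 0, 0, 0, 0, 0.0023, -0.0126, 52, 0, 0, 0, 0, 0.0023, -0.0126, 52, 0, 0, 0, 0, 0.002, -0.012, 52, 2.4, 0, 0, 0, 0, 0, 52, 0, 0, 0, 0, 0, 0, 52]}}

```text
t: 15.3
eef_pos: [0.5569, -0.001, 0.0309]
orientation: [0.061, 0.705, 0.061, -0.704]
wrist_force: [1.0, -1.7, 0.5]
gripper_width: 0.0494
```

{"method": "carry_out", "body": {"series": [0, 0, 0, 0, 0, 0, 52]}}

```text
t: 15.4
eef_pos: [0.5567, -0.0009, 0.031]
orientation: [0.061, 0.705, 0.061, -0.704]
wrist_force: [1.5, -0.2, -0.4]
gripper_width: 0.0496
```

```bash
python3 look.py pics/w12z.png
```

```text
[ 1.45448665 -0.18616231 -0.36859831]
pos [ 0.5567 -0.0009  0.031 ] yaw -170.05 tilt 0.06 w 0.0496 t 15.4
delta x,y,z [ 0.0025  0.1802 -0.0003] turn wx -0.18
```

View pics/w12z.png

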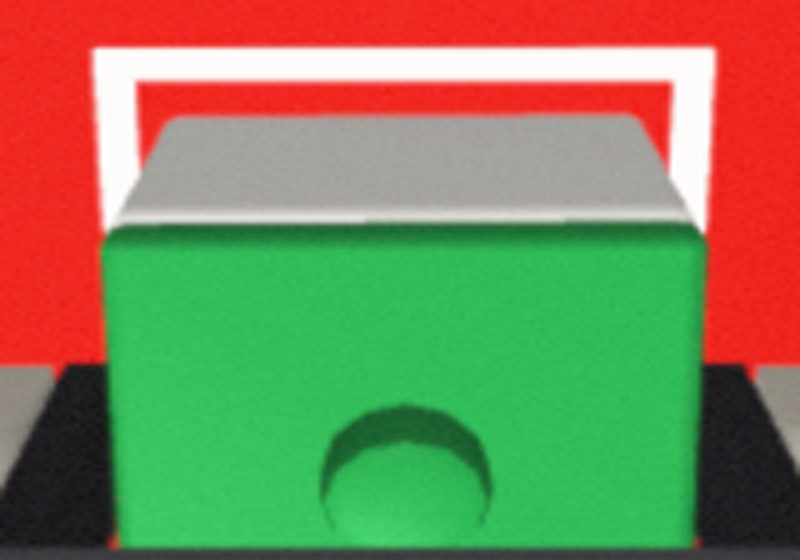

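{"method": "carry_out", "body": {"series": [0, 0, 0, 0.0003, 0.0013, 0, 52, 0, 0, 0, 0, 0, 0, 52, 0, 0, 0, 0, 0, 0, 52]}}

```text
t: 15.75
eef_pos: [0.5568, -0.0015, 0.031]
orientation: [0.061, 0.705, 0.061, -0.704]
wrist_force: [-1.2, 4.5, 5.7]
gripper_width: 0.0496
```

```bash
python3 look.py pics/w13z.png
```

```text
[-1.16846425  4.52495149  5.67707624]
pos [ 0.5568 -0.0015  0.031 ] yaw -170.08 tilt 0.09 w 0.0496 t 15.75
delta x,y,z [ 0.0024  0.1795 -0.0003] turn wx -0.21
```

View pics/w13z.png

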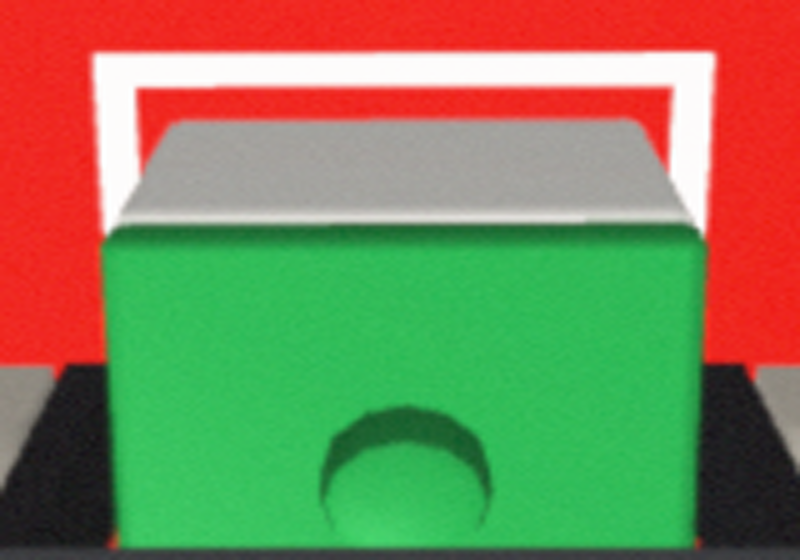

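{"method": "carry_out", "body": {"series": [0, 0, 0, -0.0005, 0.0004, 0, 52, 0, 0, 0, 0, 0, 0, 52, 0, 0, 0, 0, 0, 0, 52]}}

```text
t: 16.1
eef_pos: [0.5561, -0.0027, 0.0309]
orientation: [-0.061, -0.704, -0.061, 0.705]
wrist_force: [-0.8, 2.1, 1.8]
gripper_width: 0.0497
```

```bash
python3 look.py pics/w14z.png
```

```text
[-0.77844802  2.08021228  1.81572914]
pos [ 0.5561 -0.0027  0.0309] yaw -170.11 tilt 0.03 w 0.0497 t 16.1
delta x,y,z [ 0.0024  0.1785 -0.0014] turn wx -0.24
```

View pics/w14z.png

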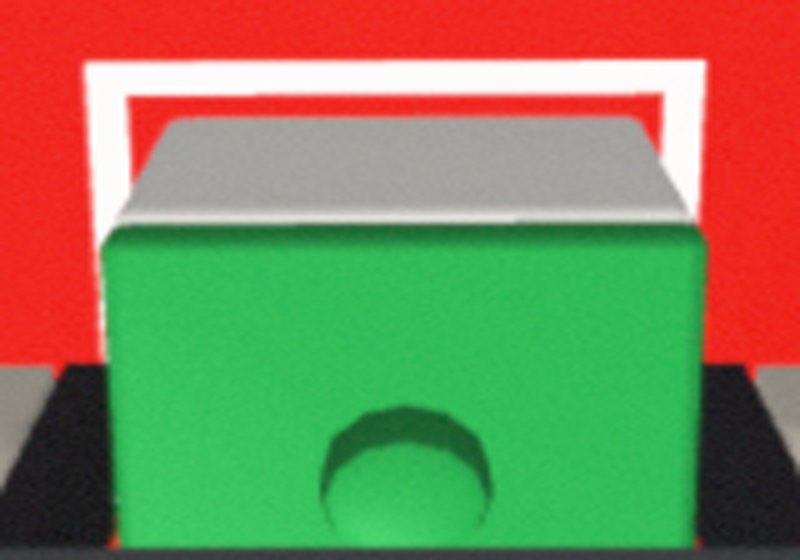

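{"method": "carry_out", "body": {"series": [0, 0, 0, 0, 0, -0.001, 52, 0, 0, 0, 0, 0, 0, 52]}}

```text
t: 16.35
eef_pos: [0.5562, -0.0027, 0.0309]
orientation: [-0.061, -0.704, -0.061, 0.705]
wrist_force: [-3.8, 2.9, 4.7]
gripper_width: 0.0495
```

```bash
python3 look.py pics/w15z.png
```

```text
[-3.84929284  2.87017109  4.74016188]
pos [ 0.5562 -0.0027  0.0309] yaw -170.13 tilt 0.13 w 0.0495 t 16.35
delta x,y,z [ 0.0024  0.1785 -0.0013] turn wx -0.26
```

View pics/w15z.png

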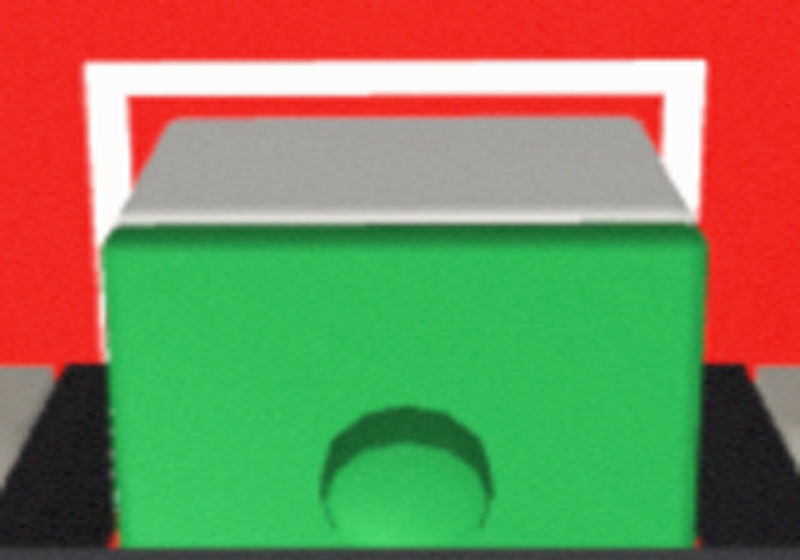

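{"method": "carry_out", "body": {"series": [0, 0, 0, -0.0005, -0.0004, 0, 52, 0, 0, 0, 0, 0, 0, 52]}}

```text
t: 16.6
eef_pos: [0.5567, -0.0024, 0.031]
orientation: [-0.061, -0.704, -0.061, 0.705]
wrist_force: [0.2, -0.3, -2.3]
gripper_width: 0.0499
```

```bash
python3 look.py pics/w16z.png
```

```text
[ 0.1955143  -0.34701047 -2.34589798]
pos [ 0.5567 -0.0024  0.031 ] yaw -170.13 tilt 0.07 w 0.0499 t 16.6
delta x,y,z [ 0.0025  0.1787 -0.0007] turn wx -0.26
```

View pics/w16z.png

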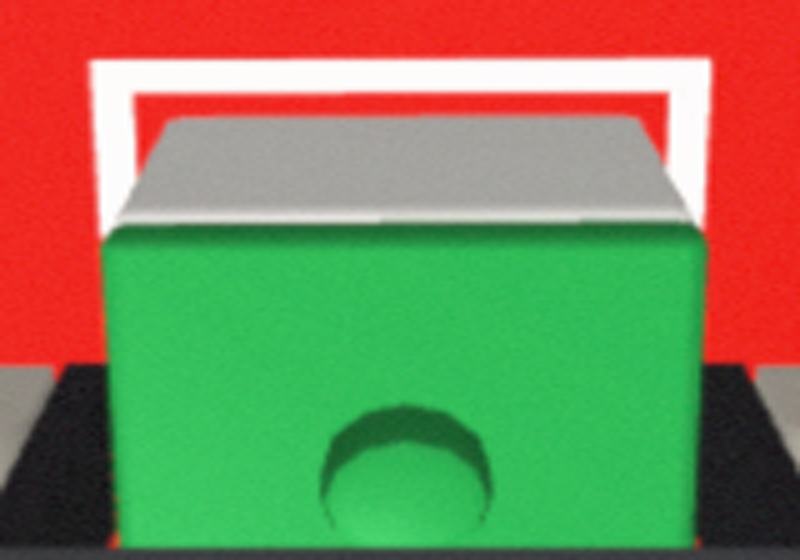

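{"method": "carry_out", "body": {"series": [0, 0, 0, 0.0004, 0, 0, 52, 0, 0, 0, 0, 0, 0, 60, 0, 0, 0, 0, 0, 0, 85, 0, 0, 0, 0, 0, 0, 85, 0, 0, 0, 0, 0, 0, 85, 0, 0, 0, -0.02, 0, 0, 100, 0, 0, 0, -0.04, 0, 0, 100, 0, 0, 0, -0.04, 0, 0, 100, 0, 0, 0, -0.04, 0, 0, 100, 0, 0, 0, -0.04, 0, 0, 100]}}

```text
t: 17.65
eef_pos: [0.5571, -0.0021, 0.2131]
orientation: [0.061, 0.705, 0.061, -0.704]
wrist_force: [0.7, 0.1, -0.4]
gripper_width: 0.0874
```

{"method": "carry_out", "body": {"series": [0, 0, 0, 0, -0.04, 0, 100, 0, 0, 0, 0, -0.04, 0, 100, 0, 0, 0, 0, -0.04, 0, 100, 0, 0, 0, 0, -0.04, 0, 100, 0, 0, 0, 0, -0.04, 0, 100, 0, 0, 0, 0, -0.04, 0, 100, 0, 0, 0, 0, -0.04, 0, 100, 0, 0, 0, 0, -0.04, 0, 100, 0, 0, 0, 0, 0, 0, 100]}}

```text
t: 18.55
eef_pos: [0.5017, 0.3172, 0.2107]
orientation: [0.062, 0.704, 0.062, -0.704]
wrist_force: [-0.1, -0.8, -0.7]
gripper_width: 0.0877
```

```bash
python3 - <<'E'
from h import *
from cell import monitor,optics
s=monitor.state();print(s["t"],s["eef_pos"])
for n in ("top","scene"):
    c=optics.capture(n)
    cv2.imwrite("pics/%s_end.png"%n,c["pixels"][...,::-1])
    for o in lids(c,s): print(n," lid",np.round(o[0],1),np.round(o[1],1),round(o[2],1),o[3])
    for o in lids(c,lo=18,hi=32): 
        if max(o[1])<80: print(" yel",np.round(o[0],1),round(o[2],1))
E
```

```text
18.55 [0.50172051 0.31719095 0.21074933]
top  lid [555.5  -1.9] [48.5 47.8] 10.3 [332.32283465 187.75590551]
top  lid [571. -90.] [48.  48.2] 9.9 [395.4140625 175.       ]
top  lid [ 587.2 -178.6] [48.2 48.4] 10.7 [458.07936508 162.01587302]
 yel [ 502.1 -226.8] 10.9
scene  lid [ 592.5 -176.9] [51.5 47.2] 9.5 [176.94339623 267.74528302]
scene  lid [576.3 -87.9] [51.6 46.8] 10.3 [242.54807692 262.375     ]
scene  lid [ 5.608e+02 -5.000e-01] [51.4 47.8] 10.5 [306.08823529 257.3627451 ]
 yel [ 505.9 -225.7] 9.9
```

View pics/top_end.png

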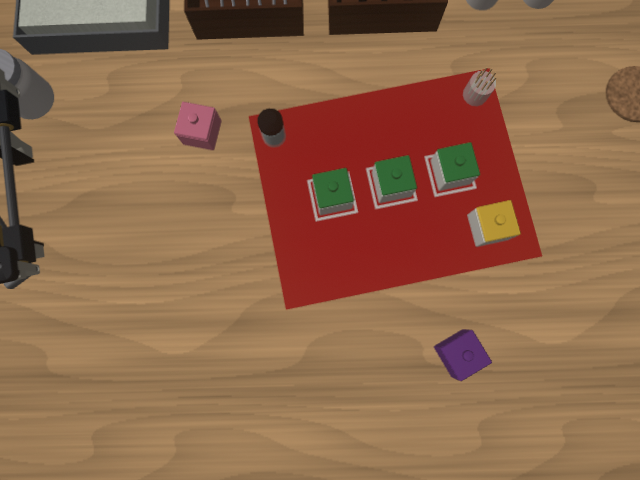

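View pics/scene_end.png

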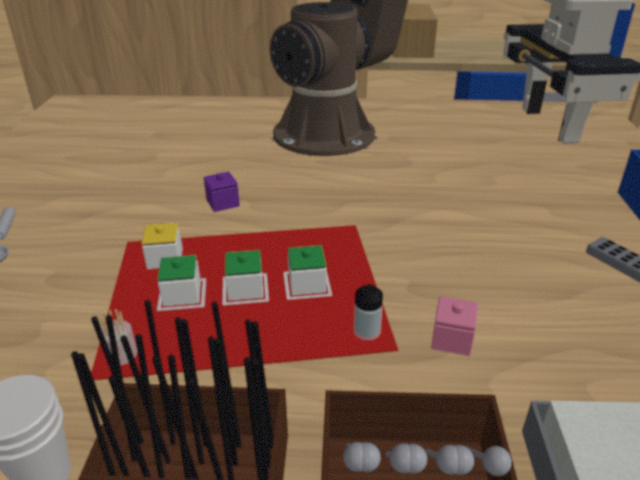

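```bash
python3 -c "
from cell import ticket;print(ticket.hand_in())"
```

```text
the job is handed in; nothing more can be done
None
```

I gripped each of the three green-lidded pots lightly at the sides and slid it along the mat into its own outline. I corrected each position from wrist-camera views, then released, moved the arm clear and handed the job in at about 18.7 s of the 53 s.

- **Position:** in the last top view each lid centre is about 0.7 to 1.2 mm from its outline centre.
- **Squareness:** the lids read 10.3°, 9.9° and 10.7° against the outlines' roughly 10.1°, so they are square to within about 0.6°.
- **Things left alone:** the yellow pot reads the same position in the top view as at the start. The shakers and the purple and pink look-alikes look unmoved in the pictures.
- **Disagreements:**
  - The scene camera puts the lids 4 to 5 mm further out in x and 1 to 2 mm in y. It showed a similar offset before anything moved, so I took it as a bias and relied on the top and wrist views.
  - The wrist camera's outline angle differed by about 0.9° from the other two cameras.
- **Lifting:** during the fine adjustments on two pots, the downward pull on the gripper came to 2.0 and 2.3 N, just under a pot's weight of about 2.5 N. The pots should have stayed on the mat throughout, but I did not measure that directly.

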